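# Raise a sample tube to its label and hold it at the reader

## Robot

A 6-joint arm with a two-finger parallel gripper is mounted at the origin on the work surface. World frame = base frame: x ahead of the robot, y to its left, z up, the work surface at z = 0. Lengths are in mm, angles in rad, forces in N, time in s.
With the tool pointing down it reaches from about 275 to 1000 mm from the base axis. Payload 8.4 kg.
Tool frame: the origin (TCP) lies between the finger pads; the fingertips stand 22 mm ahead of it and the grasp point (between the pads) lies 3 mm ahead of it; z points along the fingers, y is the line along which they close (so a half turn about z gives the same grasp; the last joint's range is limited). The gripper opens to 85 mm and grips with 20 to 120 N. Pads are 22 mm wide; open, the fingers measure 114 mm over their backs; the gripper's body (76 mm by 85 mm) begins 54 mm behind the grasp point. The pads swing forward as they close: fully open they stand 13 mm farther back than shut.
Start: joints at [1.139, 0.353, 1.633, -0, 1.155, -0.002], TCP at [260.429, 568.159, 217.981] pointing down, gripper open.
Joint ranges: [-2.63, 2.63], [-0.92, 2.1], [0.06, 2.66], [-1.3, 4.44], [0, 2.69], [-3.02, 3.02]. Speed limits (rad/s): [2.22, 2.22, 2.79, 3.14, 3.14, 3.14].

## Interface

Orientations are given as [roll, pitch, yaw] about the fixed x, y, z axes, in that order (R = Rz(yaw) Ry(pitch) Rx(roll)).
In Python, from rig import r, grab_frame gives the robot as it stands.
- The arm moves only by the shell command python3 -m inch 'ROWS' [FORCE]. ROWS is JSON, a list of rows, each a list of 7 numbers: the turn, a rotation vector about the tool's x, y, z as a fraction of full scale, then the shift along the tool's x, y, z as a fraction of full scale, then the closure, from 0 (fully open) to 1 (shut). In form: [[rx, ry, rz, dx, dy, dz, fingers], ...]. A call has 1 to 8 rows; each row shifts and turns the commanded pose from where the row before left it, along the tool's axes as they then stand; what a row does not reach is not made up. Full scale, the value 1, is 2.5 cm for a shift and pi rad for a turn. A row lasts 1/12 s, in which the tool goes at most 41.7 mm and 7.16 degrees, less where a joint would pass 70% of its speed; a pose out of reach is approached as far as the arm can. A call with a number of a shift or a turn outside -1 to 1 is refused whole. A call with a gripper value outside its range is refused whole. The fingers move at their own pace and stop on an object; FORCE is the grip in N (left out, the last holds). Time passes only in rows, so rows that do not move let the fingers close. It gives the time, the measured TCP pose, the force, the opening and the grip force at its end, in the units of the state.
- r.sense(): the state, without advancing time (a new reading comes with each control period).
- grab_frame(name): name is "side" or "top" or "wrist"; returns a dict with "pixels" (480x640x3 uint8, red, green, blue), "z_map" (480x640 float32, mm along the optical axis (not along the pixel's ray), 0 where there is no reading), "vertical_fov" (degrees; the focal length in pixels is half the picture's height over the tangent of half this angle, whatever the lens; pixels are square), "cx", "cy" (the principal point, pixels), "cam_to_world" (4x4, takes a point from camera to world coordinates). Camera axes: x right, y down, z forward; pixel columns grow to the right and rows downward; lengths in mm; the calibration is good to about 2 mm. A picture is of the moment at which its call begins.
- r.sign_off(): hands the job in; it is judged then, once.
The state is a dict: "clock": time; "qpos": joint angles; "qvel": joint speeds; "joint_efforts": joint torques, N m; "eef_pos": TCP position; "tcp_rot": TCP orientation; "contact_force": force on the tool from outside, world axes, zero at the start; "wrist_torque": the same for the moment, N m; "opening": opening from 0.0 (shut) to 1.0 (fully open); "grasp_force": force on a finger pad.
Only numpy, scipy, OpenCV 4.12 (cv2) and the standard library are available. Lean on these libraries where they do the work, as an engineer would, in place of code of your own. Each camera call takes 0.05 s, during which the arm holds its last target. There are 200 camera calls.

## Task

Wake the label reader by pressing the round button on its console fully in and letting it come back, while all the tubes are still home in the sloping rack. Then take the tall tube by its cap and draw it out along its own sloping bore by about 40 mm, so that its whole paper label stands clear of the rack while its foot stays well inside the bore; never take it right out, and do not force it askew. The program finishes while holding it still there in the gripper; leave the two short tubes, the jar and the marker where they are.

Things in the scene. Friction and masses are not known exactly. Their poses are not given: they have to be found in the camera images.
- tall_tube: tall loose capped tube, 125 mm long, about 30 g: clear body 16 mm thick, grey cap 19 mm thick from 105 to 125 mm above the foot. Origin at the centre of its foot, z towards the cap. A white paper label goes round it 38 to 65 mm above the foot, all inside the bore at home. Starts home in any of the three bores, leaning with the rack, 55 mm out of the rack's face. Let go, it slides back
- rack: fixed aluminium block 50 x 150 x 78 mm (x, y, z), leaning 0.26 rad towards its -x side. Origin at the centre of its underside; z along the bores, out of the upper face. Bores at x = 0, y = -50, 0, +50 mm, 17 mm wide, 70 mm deep: a tube at home has its foot at z = 8 mm. A white reader head stands 50 mm behind the origin (+x side), its top 100 mm above the work surface
- wake (a joint): travel of the reader's round grey push button, 28 mm in diameter: 0 out, 0.006 m fully in; a spring pushes it back, fully in takes 5 N
- wake_top (a point): centre of the button's upper face, which looks straight up; it is on the console, a white block 70 mm wide whose top is 100 mm above the work surface, on the rack's +y side, 155 mm from the row's middle. The button is pressed straight down
- short_tube_a: bystander: short tube, 95 mm long, same diameters and cap as the tall one, home in another bore. Origin at the centre of its foot, z towards the cap
- short_tube_b: bystander: another short tube, same as the first
- jar: bystander: specimen jar with a lid, 60 mm in diameter, 70 mm high, standing on the table. Origin at the centre of its underside
- marker: bystander: marker pen lying on the table, 130 mm long, 14 mm thick. Origin at its middle, on the underside; lies along its x

How it is judged:
By the outcome, as a careful person would: the job done as asked, in the order asked, and still so for the second after the job is handed in, while the arm keeps its last pose, push and grip.
It also fails if it takes over 42 s, if anything falls off the work surface, if the arm or the gripper's body presses on something with over 40 N, if the wrist force passes 120 N, or if a joint passes its speed limit or range.

## Working session

There is one attempt and no reset: what is moved stays moved. The work goes in short steps, Python scripts to look and compute and a shell command to move; the robot and the scene stay as the last step left them, time stands still between calls to the robot, and variables do not carry over. Pictures are saved under pics/ and viewed, at most 10 in all, crops included, and the job is handed in when it is done.

```bash
ls; mkdir -p pics; python3 - <<'E'
from rig import r, grab_frame
import cv2,numpy as np,pickle
print(r.sense())
for n in("top","side"):
    f=grab_frame(n); pickle.dump(f,open(f"{n}0.pkl","wb"))
    cv2.imwrite(f"pics/{n}0.png",f["pixels"][:,:,::-1])
    print(n,f["vertical_fov"],f["cx"],f["cy"],np.round(f["cam_to_world"],3).tolist())
E
```

```text
pics
{'clock': 0.0, 'qpos': array([ 1.13863524e+00,  3.53665304e-01,  1.63414286e+00, -4.17347052e-06,
        1.15517586e+00, -2.38439472e-03]), 'qvel': array([-1.93670822e-03, -1.16632145e-04,  6.70942612e-04,  1.18063072e-03,
        1.35924505e-03, -7.43520296e-05]), 'joint_efforts': array([ 6.37152662e-04, -6.05251265e+01, -3.42071307e+01, -5.09823531e-05,
        9.66080348e-03, -3.88667206e-05]), 'eef_pos': array([260.20338295, 567.71784139, 217.24723728]), 'tcp_rot': array([-3.14020128e+00,  4.98234380e-07,  2.71181765e+00]), 'contact_force': array([ 0.88655133,  0.58269923, -0.98561238]), 'wrist_torque': array([ 0.0144024 , -0.00427651, -0.02938836]), 'grasp_force': 0.0, 'opening': 1.002308281196926}
top 46.429140585307316 309.7991158815764 237.00575839952583 [[0.025, -0.987, 0.157, 368.523], [-1.0, -0.026, 0.001, -32.413], [0.003, -0.157, -0.988, 1285.203], [0.0, 0.0, 0.0, 1.0]]
side 57.92872763804178 315.89458581483626 238.8950268958529 [[0.705, -0.405, 0.582, 66.719], [-0.709, -0.418, 0.568, -528.116], [0.014, -0.813, -0.582, 621.847], [0.0, 0.0, 0.0, 1.0]]
```

View pics/top0.png

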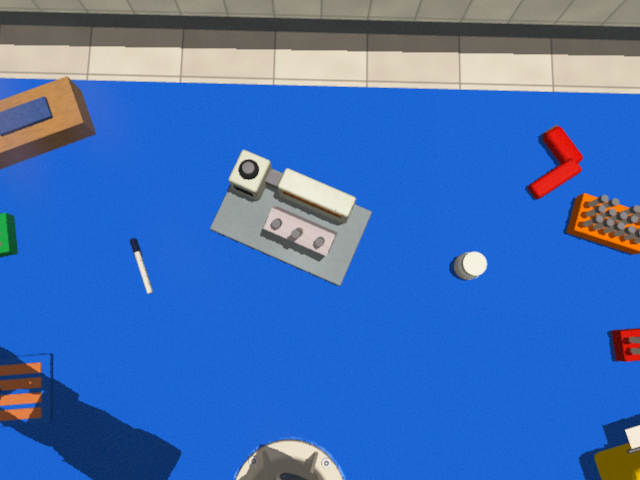

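View pics/side0.png

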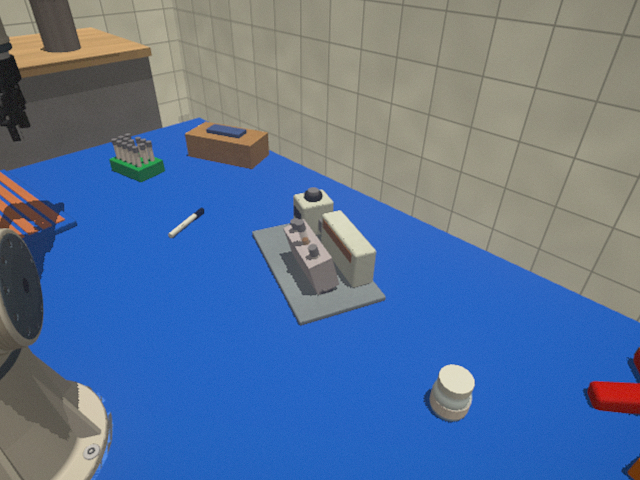

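The top view shows the button at (249,169), caps at (277,224), (296,235), (319,243), the jar at (470,265) and the marker at (142,265). The side view agrees. Next I'll convert these pixels to world positions and view enlarged crops.

```bash
cat > h.py <<'E'
import numpy as np,cv2
def cloud(f):
    z=f["z_map"]; F=f["pixels"].shape[0]/2/np.tan(np.radians(f["vertical_fov"]/2))
    v,u=np.indices(z.shape); P=np.stack([(u-f["cx"])/F*z,(v-f["cy"])/F*z,z],-1)
    M=np.array(f["cam_to_world"]); W=P@M[:3,:3].T+M[:3,3]; W[z<=0]=np.nan; return W
def project(f,p):
    F=f["pixels"].shape[0]/2/np.tan(np.radians(f["vertical_fov"]/2))
    M=np.array(f["cam_to_world"]); c=M[:3,:3].T@(np.array(p,float)-M[:3,3]); return c[0]/c[2]*F+f["cx"],c[1]/c[2]*F+f["cy"]
E
python3 - <<'E'
import pickle,cv2,numpy as np
from h import *
f=pickle.load(open("top0.pkl","rb"));W=cloud(f)
for u,v in[(249,169),(277,224),(296,235),(319,243),(286,230),(307,240),(262,160),(290,177),(350,205),(150,290)]:
    print(u,v,np.round(np.nanmedian(W[v-1:v+2,u-1:u+2].reshape(-1,3),0),1))
m=np.zeros(W.shape[:2],bool);m[195:262,255:345]=1
z=W[...,2]; print(np.round(z[215:255:3,268:330:4]).astype(int))
a=cv2.resize(f["pixels"][140:290,200:380],(720,600),interpolation=cv2.INTER_CUBIC)[:,:,::-1];cv2.imwrite("pics/c1.png",a)
g=pickle.load(open("side0.pkl","rb"));a=cv2.resize(g["pixels"][170:330,240:400],(600,600),interpolation=cv2.INTER_CUBIC)[:,:,::-1];cv2.imwrite("pics/c2.png",a)
E
```

```text
249 169 [698.6 103.5 120. ]
277 224 [580.5  39.2 117.7]
296 235 [553.5  -2.6 145.5]
319 243 [542.2 -50.8 117.1]
286 230 [572.6  21.   91.7]
307 240 [552.2 -25.1  91.2]
262 160 [726.2  78.3  97.6]
290 177 [688.9  15.5  98.6]
350 205 [ 629.9 -116.5   97.9]
150 290 [440.5 329.5   7.8]
[[                  97                   96                   97
                    97                  101                   96
                    70                   29                    9
                     9                    7                   11
                     4                   12                   23
                    40]
 [                  98                   97                  102
                    94                   95                   99
                    98                   97                   59
                     9                    9                   15
                    12                   11                   12
                    11]
 [                  95                  122                  119
                   105                   97           
[... 3429 characters left out ...]
     9
                    12                    4                   11
                    12                   10                   12
                    10                   12                   10
                    90                   90                   91
                    83]
 [                   9                   13                   14
                     9                   11                   10
                    11                   12                   13
                     8                    7                   11
                    11                   12                   88
                    12]]<stdin>:7: RuntimeWarning: invalid value encountered in cast
```

View pics/c1.png

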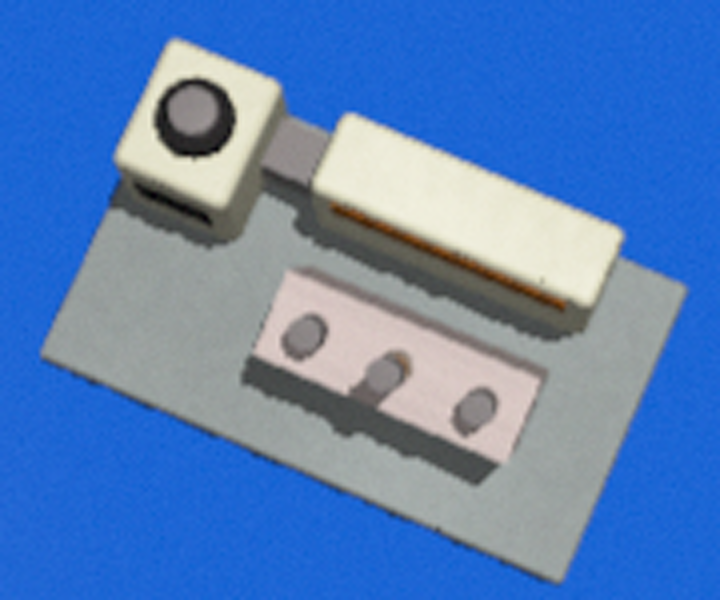

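View pics/c2.png

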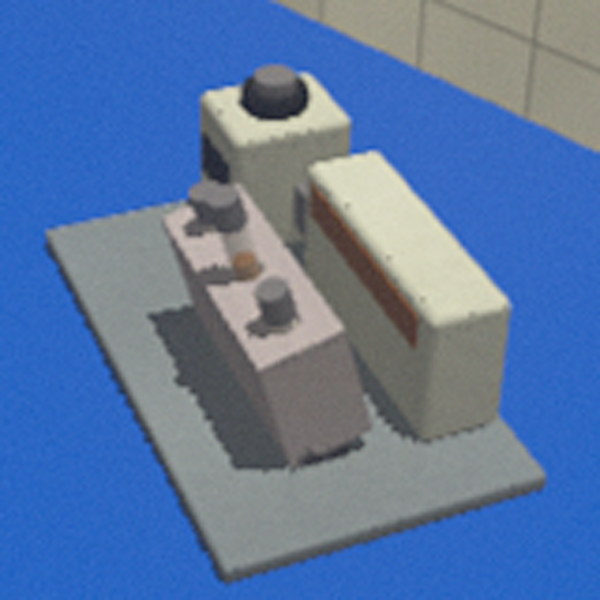

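The crops show the tall tube in the middle bore, with its cap top at about (554,-3,146) and the amber body visible under the cap. From the cap positions, rack yaw is about -0.4 and the button top is at about (699,104,120). I'll turn the tool so its y lies along rack x, shut the fingers, and go above the button.

```bash
A='[0,0,0.0377,0,0,0,1]'; python3 -m inch '[[0,0,0.0377,0,0,0,1],[0,0,0.0377,0,0,0,1],[0,0,0.0377,0,0,0,1],[0,0,0.0377,0,0,0,1],[0,0,0.0377,0,0,0,1],[0,0,0.0377,0,0,0,1],[0,0,0.0377,0,0,0,1]]'
python3 -m inch '[[0,0,0.0377,0,0,0,1],[0,0,0.0377,0,0,0,1],[0,0,0.0377,0,0,0,1],[0,0,0.0377,0,0,0,1],[0,0,0.0377,0,0,0,1],[0,0,0.0377,0,0,0,1]]'
python3 -m inch '[[0,0,0,-0.45,1,0,1],[0,0,0,-0.45,1,0,1],[0,0,0,-0.45,1,0,1],[0,0,0,-0.45,1,0,1],[0,0,0,-0.45,1,0,1],[0,0,0,-0.45,1,0,1],[0,0,0,-0.45,1,0,1],[0,0,0,-0.45,1,0,1]]'
python3 -m inch '[[0,0,0,-0.45,1,0,1],[0,0,0,-0.45,1,0,1],[0,0,0,-0.45,1,0,1],[0,0,0,-0.45,1,0,1],[0,0,0,-0.45,1,0,1],[0,0,0,-0.45,1,0,1],[0,0,0,-0.45,1,0,1],[0,0,0,-0.45,1,0,1]]'
python3 -m inch '[[0,0,0,-0.45,0.8,0,1],[0,0,0,-0.45,0.8,0,1],[0,0,0,-0.45,0.8,0,1],[0,0,0,-0.45,0.8,0,1],[0,0,0,0,0,0,1]]'
```

```text
clock: 0.68
eef_pos: [260.3, 567.9, 217.6]
tcp_rot: [-3.141, 0.001, 1.877]
contact_force: [-0.6, -0.0, -0.1]
opening: 0.011
grasp_force: 0.0
clock: 1.18
eef_pos: [260.3, 567.9, 217.5]
tcp_rot: [-3.142, 0.001, 1.166]
contact_force: [-0.3, -1.1, 0.9]
opening: -0.0
grasp_force: 0.0
clock: 1.85
eef_pos: [410.4, 406.3, 217.7]
tcp_rot: [-3.141, 0.001, 1.172]
contact_force: [0.1, -0.2, 0.2]
opening: 0.001
grasp_force: 0.0
clock: 2.52
eef_pos: [559.7, 245.8, 217.7]
tcp_rot: [-3.141, 0.0, 1.172]
contact_force: [0.5, 0.4, -0.5]
opening: -0.001
grasp_force: 0.0
clock: 2.93
eef_pos: [617.4, 171.4, 217.5]
tcp_rot: [3.141, 0.001, 1.17]
contact_force: [-0.7, -0.6, 0.3]
opening: -0.001
grasp_force: 0.0
```

```bash
python3 -m inch '[[0,0,0,-0.3,0.85,0,1],[0,0,0,-0.3,0.85,0,1],[0,0,0,-0.3,0.85,0,1],[0,0,0,-0.3,0.85,0,1],[0,0,0,0,0,0,1],[0,0,0,0,0,0,1]]'
python3 - <<'E'
import pickle,cv2,numpy as np
from h import *
from rig import grab_frame
f=pickle.load(open("top0.pkl","rb"));W=cloud(f)[155:185,235:265].reshape(-1,3)
for lo in(112,116): 
  p=W[W[:,2]>lo];print(len(p),(p.min(0)+p.max(0))/2,p.mean(0),np.median(p[:,2]))
w=grab_frame("wrist");pickle.dump(w,open("w1.pkl","wb"));cv2.imwrite("pics/w1.png",w["pixels"][:,:,::-1])
print(np.round(w["cam_to_world"],2).tolist())
p=cloud(w).reshape(-1,3);p=p[(abs(p[:,0]-700)<30)&(abs(p[:,1]-104)<30)]
for lo in(110,115):
  q=p[(p[:,2]>lo)&(p[:,2]<130)];print(len(q),(q.min(0)+q.max(0))/2,q.mean(0),np.median(q[:,2])) if len(q) else 0
E
```

```text
clock: 3.43
eef_pos: [682.1, 113.4, 217.3]
tcp_rot: [-3.141, 0.0, 1.171]
contact_force: [-0.1, -0.0, 0.1]
opening: -0.001
grasp_force: 0.0
179 [700.37088501 106.02374418 118.88362442] [699.97553839 106.16899432 118.33237993] 119.0725365062483
124 [702.66612583 107.13509783 120.88246782] [701.06505415 106.78944767 120.38177113] 120.04431801643386
[[0.92, -0.37, -0.11, 710.85], [-0.39, -0.88, -0.26, 179.34], [-0.0, 0.28, -0.96, 372.62], [0.0, 0.0, 0.0, 1.0]]
3480 [704.14753712 105.70982959 116.79720685] [704.37972704 107.20584698 115.84790624] 112.43670045651243
1559 [704.28524666 105.71165374 119.33912805] [704.2784733  106.53741406 121.14808668] 121.36749609861229
```

View pics/w1.png

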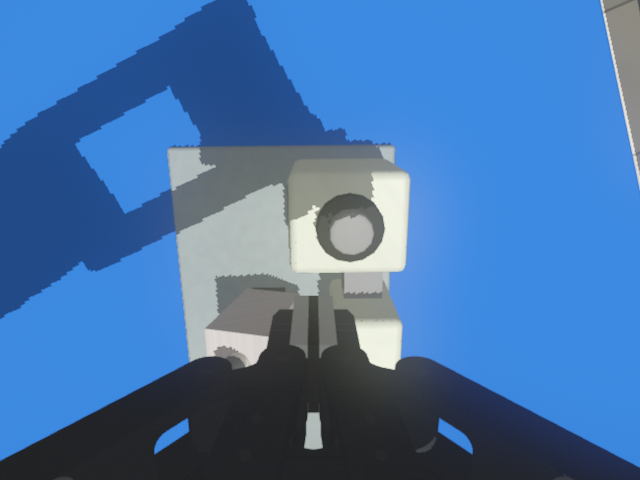

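The wrist view shows the grey button centred at (351,231) inside its black collar. I'll project that pixel onto the button's top height.

```bash
python3 - <<'E'
import pickle,numpy as np
from h import *
w=pickle.load(open("w1.pkl","rb"));W=cloud(w)
print(np.nanmedian(W[222:241,342:361].reshape(-1,3),0), W[205,351],W[196,351],W[262,351])
f=pickle.load(open("top0.pkl","rb"));W=cloud(f);print(np.nanmedian(W[165:170,245:250].reshape(-1,3),0))
E
```

```text
[704.90389043 107.34564332 121.56417785] [710.81823975 119.8327446  110.7385742 ] [712.87705246 125.34712599 111.95261523] [nan nan nan]
[703.37544854 107.63010691 120.12440857]
```

```bash
python3 -m inch '[[0,0,0,0.124,0.9,0,1],[0,0,0,0,0,0.9,1],[0,0,0,0,0,0.9,1],[0,0,0,0,0,0.7,1],[0,0,0,0,0,0.2,1],[0,0,0,0,0,0,1],[0,0,0,0,0,0,1]]'
python3 -m inch '[[0,0,0,0,0,0.08,1],[0,0,0,0,0,0.08,1],[0,0,0,0,0,0.08,1],[0,0,0,0,0,0,1]]'
```

```text
clock: 4.07
eef_pos: [703.9, 108.7, 151.2]
tcp_rot: [3.141, -0.0, 1.173]
contact_force: [0.7, 0.1, -0.2]
opening: -0.001
grasp_force: 0.0
clock: 4.4
eef_pos: [704.1, 107.9, 144.7]
tcp_rot: [3.141, -0.0, 1.172]
contact_force: [0.5, -0.3, -0.7]
opening: -0.006
grasp_force: 0.0
```

```bash
for i in 1 2 ; do python3 -m inch '[[0,0,0,0,0,0.08,1],[0,0,0,0,0,0,1]]'|egrep 'eef|contact'; done
python3 -m inch '[[0,0,0,0,0,0.06,1],[0,0,0,0,0,0,1]]'|egrep 'eef|contact'; python3 -m inch '[[0,0,0,0,0,0.06,1],[0,0,0,0,0,0,1]]'|egrep 'eef|contact'
```

```text
eef_pos: [704.0, 107.8, 142.3]
contact_force: [0.4, -0.4, 0.3]
eef_pos: [703.9, 107.9, 140.1]
contact_force: [0.0, 0.2, 0.1]
eef_pos: [703.9, 107.9, 138.6]
contact_force: [0.1, -0.6, -1.0]
eef_pos: [703.9, 107.9, 137.2]
contact_force: [0.2, -0.5, -0.1]
```

```bash
for i in 1 2 3; do python3 -m inch '[[0,0,0,0,0,0.06,1],[0,0,0,0,0,0,1]]'|egrep 'eef|contact'; done
```

```text
eef_pos: [703.9, 107.9, 135.7]
contact_force: [-0.4, 0.4, 0.2]
eef_pos: [703.9, 107.9, 134.2]
contact_force: [-0.4, -0.3, 0.4]
eef_pos: [703.9, 107.9, 132.7]
contact_force: [0.9, -0.5, 0.2]
```

```bash
python3 - <<'E'
from rig import grab_frame
import cv2
f=grab_frame("side");g=grab_frame("wrist")
a=cv2.resize(f["pixels"][120:280,240:400],(400,400),interpolation=cv2.INTER_CUBIC);b=cv2.resize(g["pixels"][140:380,200:440],(400,400))
cv2.imwrite("pics/p1.png",cv2.hconcat([a,b])[:,:,::-1])
E
```

```text
(no output)
```

View pics/p1.png

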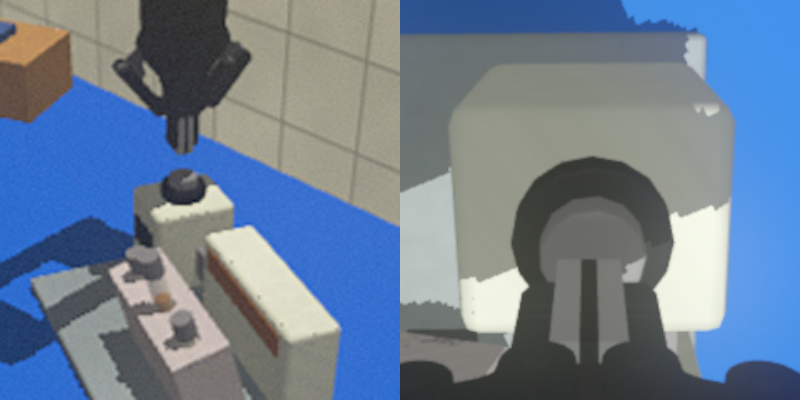

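The fingertips still hang clear above the button: in the side crop the tip is at (182,150) and the button top at (183,180). Before going on I'll measure the real tip position from depth.

```bash
python3 - <<'E'
from rig import grab_frame,r
import numpy as np
from h import *
f=grab_frame("side");W=cloud(f)
for v in range(166,196,2): print(v,np.round(W[v,310:316:2]).tolist())
print(project(f,(704,108,110)),project(f,(704,108,120)), r.sense()["eef_pos"])
g=grab_frame("top");W=cloud(g);p=W[140:200,220:290].reshape(-1,3);print(project(g,(704,108,140)))
g=grab_frame("wrist");W=cloud(g);print("wrist tip",np.round(W[290:302:3,[308,326]]).tolist())
E
```

```text
166 [[689.0, 101.0, 189.0], [692.0, 98.0, 189.0], [700.0, 99.0, 186.0]]
168 [[694.0, 105.0, 181.0], [693.0, 98.0, 184.0], [701.0, 100.0, 181.0]]
170 [[694.0, 105.0, 176.0], [695.0, 100.0, 178.0], [699.0, 97.0, 177.0]]
172 [[693.0, 104.0, 172.0], [695.0, 100.0, 173.0], [701.0, 99.0, 171.0]]
174 [[694.0, 106.0, 166.0], [694.0, 98.0, 169.0], [698.0, 97.0, 168.0]]
176 [[693.0, 104.0, 162.0], [695.0, 100.0, 163.0], [700.0, 99.0, 161.0]]
178 [[692.0, 103.0, 157.0], [695.0, 100.0, 158.0], [699.0, 97.0, 157.0]]
180 [[695.0, 107.0, 150.0], [698.0, 103.0, 150.0], [700.0, 99.0, 151.0]]
182 [[883.0, 296.0, 2.0], [886.0, 290.0, 3.0], [892.0, 288.0, 1.0]]
184 [[874.0, 287.0, 2.0], [878.0, 282.0, 2.0], [884.0, 280.0, 1.0]]
186 [[865.0, 278.0, 3.0], [870.0, 275.0, 2.0], [874.0, 270.0, 2.0]]
188 [[701.0, 112.0, 125.0], [705.0, 109.0, 124.0], [707.0, 105.0, 125.0]]
190 [[695.0, 106.0, 124.0], [700.0, 104.0, 123.0], [700.0, 98.0, 125.0]]
192 [[693.0, 104.0, 120.0], [692.0, 96.0, 124.0], [696.0, 94.0, 123.0]]
194 [[692.0, 103.0, 115.0], [690.0, 94.0, 120.0], [696.0, 93.0, 118.0]]
(np.float64(312.08173673312103), np.float64(193.5083427323204)) (np.float64(312.1177509644435), np.float64(189.80811947567955)) [704.05772981 107.95640735 132.96321124]
(np.float64(245.9377058866586), np.float64(163.89661440988272))
wrist tip [[[703.0, 109.0, 122.0], [710.0, 106.0, 121.0]], [[703.0, 108.0, 122.0], [709.0, 105.0, 121.0]], [[707.0, 118.0, 150.0], [713.0, 116.0, 150.0]], [[707.0, 118.0, 152.0], [713.0, 115.0, 151.0]]]
```

The real fingertips are at z≈149 while the TCP reads 133, so they are about 38 mm higher than stated. I'll trust the cameras and contact force, and keep descending.

```bash
python3 -m inch '[[0,0,0,0,0,0.3,1],[0,0,0,0,0,0.3,1],[0,0,0,0,0,0.2,1],[0,0,0,0,0,0,1]]'|egrep 'eef|contact'
for i in 1 2 3 ; do python3 -m inch '[[0,0,0,0,0,0.06,1],[0,0,0,0,0,0,1]]'|egrep 'eef|contact'; done
```

```text
eef_pos: [702.9, 107.8, 110.9]
contact_force: [0.0, -0.3, -0.3]
eef_pos: [704.0, 108.0, 111.1]
contact_force: [0.1, 0.2, 0.6]
eef_pos: [704.1, 108.0, 110.0]
contact_force: [0.6, -0.6, 0.0]
eef_pos: [704.3, 108.0, 108.6]
contact_force: [0.3, -0.3, 2.2]
```

```bash
for i in 1 2 3 4; do python3 -m inch '[[0,0,0,0,0,0.06,1],[0,0,0,0,0,0,1]]'|egrep 'eef|contact'; done
```

```text
eef_pos: [704.3, 108.0, 107.1]
contact_force: [0.9, 0.3, 1.9]
eef_pos: [704.3, 108.0, 105.6]
contact_force: [0.6, 0.3, 2.9]
eef_pos: [704.3, 108.0, 104.0]
contact_force: [0.2, -0.2, 4.1]
eef_pos: [704.3, 108.0, 102.8]
contact_force: [0.5, 0.3, 4.3]
```

```bash
for i in 1 2 3; do python3 -m inch '[[0,0,0,0,0,0.04,1],[0,0,0,0,0,0,1]]'|egrep 'eef|contact'; done
```

```text
eef_pos: [704.4, 108.0, 102.7]
contact_force: [-2.6, -0.9, 11.0]
eef_pos: [704.5, 108.0, 102.6]
contact_force: [-4.8, -0.7, 17.4]
eef_pos: [704.5, 108.0, 102.5]
contact_force: [-8.7, -0.7, 23.8]
```

The button bottomed out: force jumped at z=102.7 after about 6 mm of travel. Now I'll withdraw, tilt the tool to the bore's slope, and half open the gripper.

```bash
python3 -m inch '[[0,0,0,0,0,-0.5,1],[0,0,0,0,0,-0.5,1],[0,0,0,0,0,-1,1],[0,0,0,0,0,-1,1],[0,0,0,0,0,-1,1],[0,0,0,0,0,-1,1],[0,0,0,0,0,0,1]]'
python3 -m inch '[[-0.0276,0,0,0,0,0,0.4],[-0.0276,0,0,0,0,0,0.4],[-0.0276,0,0,0,0,0,0.4],[0,0,0,0,0,0,0.4],[0,0,0,0,0,0,0.4]]'
cat > rel.py <<'E'
import sys,numpy as np
from rig import r
from scipy.spatial.transform import Rotation as R
s=r.sense();M=R.from_euler("xyz",s["tcp_rot"]).as_matrix()
t=np.array(eval(sys.argv[1]),float)
print(s["eef_pos"],"z",M[:,2],"y",M[:,1],"shift mm/25:",M.T@(t-s["eef_pos"])/25, s["opening"])
E
python3 rel.py '[543,2,190]'
python3 - <<'E'
import pickle,numpy as np,cv2
from h import *
f=pickle.load(open("top0.pkl","rb"));W=cloud(f);g=(W[...,2]>94)&(W[...,2]<104)&(W[...,0]>600);g[:,:275]=0;g[:,365:]=0;g[:160]=0
p=W[g][:,:2].astype(np.float32);print(len(p),cv2.minAreaRect(p))
g=(W[...,2]>80)&(W[...,2]<106)&(W[...,0]<615)&(W[...,0]>500);g[:,:250]=0;g[:,345:]=0
p=W[g][:,:2].astype(np.float32);print(len(p),cv2.minAreaRect(p))
E
```

```text
clock: 8.4
eef_pos: [706.5, 108.3, 230.4]
tcp_rot: [3.135, -0.004, 1.172]
contact_force: [1.7, 0.4, 1.1]
opening: 0.004
grasp_force: 0.0
clock: 8.82
eef_pos: [702.8, 108.5, 224.3]
tcp_rot: [2.884, 0.001, 1.174]
contact_force: [0.1, 0.3, 0.2]
opening: 0.603
grasp_force: 0.0
[702.75487667 108.48652715 224.25186412] z [ 0.23481735 -0.0994244  -0.96694136] y [ 0.8917225  -0.37390817  0.25499737] shift mm/25: [-6.39893057 -4.45499886  0.24774744] 0.6029665114184639
1661 ((630.1940307617188, -32.09058380126953), (168.7395477294922, 108.17655944824219), 68.73301696777344)
1482 ((593.14990234375, -17.42426300048828), (153.51116943359375, 101.92323303222656), 67.91062927246094)
```

```bash
python3 -m inch '[[0,0,0,-0.9,-0.62,0.03,0.4],[0,0,0,-0.9,-0.62,0.03,0.4],[0,0,0,-0.9,-0.62,0.03,0.4],[0,0,0,-0.9,-0.62,0.03,0.4],[0,0,0,-0.9,-0.62,0.03,0.4],[0,0,0,-0.9,-0.62,0.03,0.4],[0,0,0,-0.9,-0.62,0.03,0.4],[0,0,0,0,0,0,0.4]]'
python3 - <<'E'
from rig import grab_frame
import cv2,pickle
F={n:grab_frame(n) for n in("side","wrist","top")};pickle.dump(F,open("F2.pkl","wb"))
a=cv2.resize(F["side"]["pixels"][120:280,220:380],(400,400),interpolation=cv2.INTER_CUBIC);b=cv2.resize(F["wrist"]["pixels"][80:480,120:520],(400,400))
cv2.imwrite("pics/p2.png",cv2.hconcat([a,b])[:,:,::-1])
E
python3 rel.py '[543,2,190]'
```

```text
clock: 9.48
eef_pos: [543.5, 0.6, 190.0]
tcp_rot: [2.887, 0.003, 1.17]
contact_force: [0.4, -0.6, -0.1]
opening: 0.597
grasp_force: 0.0
[549.00610333   2.72250709 192.20225012] z [ 0.23749399 -0.0994405  -0.96628577] y [ 0.88996726 -0.37638712  0.25747041] shift mm/25: [-0.12022599 -0.22561229  0.03093744] 0.6008281164933514
```

View pics/p2.png

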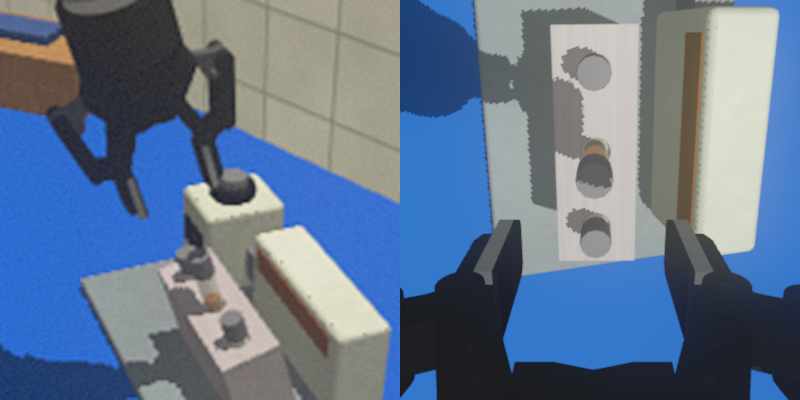

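The side crop shows the open gripper above the rack. In the wrist crop the finger tips are at (510,225) and (680,225) and the tall cap at (594,178). I'll measure both in the tool frame, which cancels most of the calibration error.

```bash
python3 - <<'E'
import pickle,numpy as np
from h import *
from rig import r
from scipy.spatial.transform import Rotation as R
F=pickle.load(open("F2.pkl","rb"));s=r.sense();M=R.from_euler("xyz",s["tcp_rot"]).as_matrix();o=s["eef_pos"]
print(o)
W=cloud(F["wrist"]);T=(W-o)@M
cap=(T[...,2]>20)&(W[...,2]>118)&(W[...,2]<160)&(np.linalg.norm(W[...,:2]-[554,-3],axis=-1)<25)
for n in("wrist","side","top"):
    W=cloud(F[n]);T=(W-o)@M
    cap=(W[...,2]>122)&(W[...,2]<160)&(np.linalg.norm(W[...,:2]-[554,-3],axis=-1)<25)
    t=T[cap];v=np.argwhere(cap);print(n,"cap",len(t),np.round([np.percentile(t,3,axis=0),np.median(t,0),np.percentile(t,97,axis=0)],1).tolist(),v.min(0) if len(v) else 0,v.max(0) if len(v) else 0)
    fin=(abs(T[...,0])<16)&(abs(T[...,1])<70)&(T[...,2]<25)&(T[...,2]>-60)
    for sg in(-1,1):
        t=T[fin&(sg*T[...,1]>5)]
        if len(t)>30: print("  finger",sg,len(t),np.round([np.percentile(t,2,axis=0),np.median(t,0),np.percentile(t,98,axis=0)],1).tolist())
E
```

```text
[549.00610333   2.72250709 192.20225012]
wrist cap 1391 [[-8.4, -10.0, 44.4], [1.7, -2.0, 45.7], [8.2, 6.0, 63.3]] [232 294] [279 332]
  finger -1 4275 [[-12.0, -44.9, -59.5], [4.8, -28.9, -42.6], [10.0, -27.2, -19.0]]
  finger 1 4314 [[-12.1, 23.6, -59.5], [4.8, 25.4, -42.5], [10.1, 41.7, -19.0]]
side cap 132 [[-11.6, -11.2, 41.7], [-6.9, -3.4, 50.6], [4.5, 5.1, 70.0]] [219 294] [234 305]
  finger -1 128 [[-16.0, -44.3, -58.4], [-12.2, -37.5, -41.9], [0.2, -30.5, -21.7]]
  finger 1 145 [[-15.7, 20.7, -59.1], [-11.4, 24.1, -42.0], [5.3, 34.5, -20.1]]Traceback (most recent call last):
  File "<stdin>", line 12, in <module>
    return _quantile_unchecked(
        a, q, axis, out, overwrite_input, method, keepdims, weights)
    return _ureduce(a,
                    func=_quantile_ureduce_func,
    ...<5 lines>...
                    overwrite_input=overwrite_input,
                    method=method)
    r = func(a, **kwargs)
    result = _quantile(arr,
                       quantiles=q,
    ...<2 lines>...
                       out=out,
                       weights=wgt)
    slices_having_nans = np.isnan(arr[-1, ...])
                                  ~~~^^^^^^^^^
IndexError: index -1 is out of bounds for axis 0 with size 0
```

```bash
python3 -m inch '[[0,0,0,0,0,0.6,0.4],[0,0,0,0,0,0.6,0.4],[0,0,0,0,0,0.6,0.4],[0,0,0,0,0,0,0.4],[0,0,0,0,0,0,0.4],[0,0,0,0,0,0,0.4]]'
cat > look.py <<'E'
import numpy as np,sys
from h import *
from rig import r,grab_frame
from scipy.spatial.transform import Rotation as R
f=grab_frame("wrist");s=r.sense();M=R.from_euler("xyz",s["tcp_rot"]).as_matrix();o=s["eef_pos"]
W=cloud(f);T=(W-o)@M;print(o,M[:,2])
cap=(W[...,2]>122+0*o[0])&(W[...,2]<195)&(abs(T[...,0])<16)&(abs(T[...,1]+2)<16)
t=T[cap];print("cap",len(t),np.round(np.percentile(t,[3,50,97],axis=0),1).tolist())
top=t[t[:,2]<np.percentile(t[:,2],10)+4];print("top",np.round([top.min(0),top.mean(0),top.max(0)],1).tolist())
fin=(abs(T[...,0])<16)&(abs(T[...,1])<70)&(T[...,2]<5)&(T[...,2]>-60)
for sg in(-1,1):
    t=T[fin&(sg*T[...,1]>5)];print("finger",sg,np.round(np.percentile(t,[2,50,98],axis=0),1).tolist())
if len(sys.argv)>1:
    g=grab_frame("side")["pixels"][120:280,220:380];a=cv2.resize(g,(400,400),interpolation=cv2.INTER_CUBIC);b=cv2.resize(f["pixels"][80:480,120:520],(400,400))
    cv2.imwrite(sys.argv[1],cv2.hconcat([a,b])[:,:,::-1])
E
python3 look.py
```

```text
clock: 10.13
eef_pos: [559.2, -1.2, 148.7]
tcp_rot: [2.881, -0.0, 1.172]
contact_force: [-0.1, 0.2, 0.1]
opening: 0.599
grasp_force: 0.0
[559.17334875  -1.22515161 148.92687741] [ 0.23807711 -0.09963147 -0.96612259]
cap 2304 [[-8.4, -9.4, -0.2], [2.3, -1.1, 1.2], [8.0, 6.8, 21.0]]
top [[-10.8, -10.7, -1.0], [-0.4, -1.4, 1.0], [8.5, 8.0, 4.2]]
finger -1 [[-9.9, -42.1, -59.5], [6.7, -26.1, -40.7], [12.0, -5.9, 1.5]]
finger 1 [[-9.8, 6.0, -59.5], [6.8, 27.3, -41.9], [12.2, 43.2, 0.9]]
```

```bash
python3 -m inch '[[0,0,0,-0.05,-0.06,0.4,0.4],[0,0,0,0,0,0.4,0.4],[0,0,0,0,0,0.4,0.4],[0,0,0,0,0,0.4,0.4],[0,0,0,0,0,0,0.4],[0,0,0,0,0,0,0.4],[0,0,0,0,0,0,0.4]]'
python3 look.py pics/p3.png
```

```text
clock: 10.77
eef_pos: [565.8, -6.1, 108.8]
tcp_rot: [2.882, 0.0, 1.172]
contact_force: [0.7, -0.1, -0.1]
opening: 0.599
grasp_force: 0.0
[566.00394863  -6.12811274 109.10178132] [ 0.23713597 -0.09986952 -0.96632945]
cap 5903 [[-6.0, -13.7, -90.6], [8.0, -0.6, -39.9], [10.6, 9.4, -20.4]]
top [[8.1, -17.9, -93.1], [9.9, -5.8, -87.7], [16.0, 13.6, -84.3]]
finger -1 [[-10.0, -42.2, -59.4], [6.5, -26.1, -40.4], [11.8, -5.4, -16.9]]
finger 1 [[-9.6, 5.4, -59.4], [6.6, 26.0, -39.9], [11.9, 42.5, -6.9]]
```

View pics/p3.png

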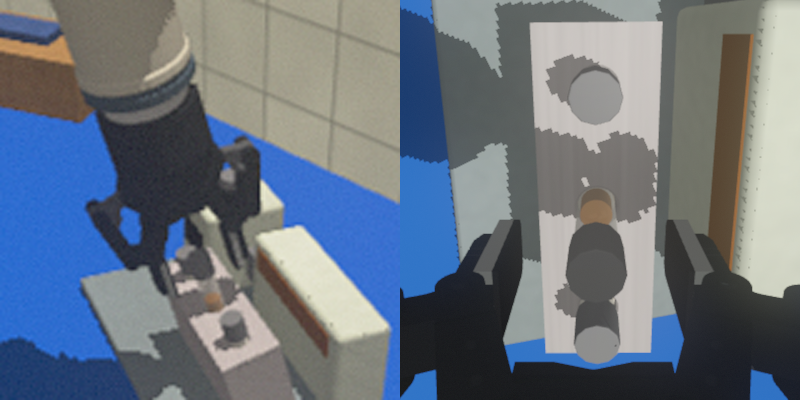

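The fingers straddle the tall cap in both views: cap centre at 597 against a finger mid of 595 in the wrist crop. I'll close gently while watching the side force.

```bash
python3 -m inch '[[0,0,0,0,0,0,0.7],[0,0,0,0,0,0,0.7],[0,0,0,0,0,0,0.74],[0,0,0,0,0,0,0.74]]' 20
python3 -m inch '[[0,0,0,0,0,0,0.76],[0,0,0,0,0,0,0.76]]' 20
python3 -m inch '[[0,0,0,0,0,0,0.78],[0,0,0,0,0,0,0.78]]' 20
python3 look.py pics/p4.png
```

```text
clock: 11.2
eef_pos: [565.9, -6.1, 109.2]
tcp_rot: [2.881, -0.0, 1.172]
contact_force: [0.0, -0.2, -0.3]
opening: 0.259
grasp_force: 0.0
clock: 11.37
eef_pos: [565.9, -6.1, 109.1]
tcp_rot: [2.881, -0.0, 1.172]
contact_force: [1.0, -0.1, -0.4]
opening: 0.242
grasp_force: 0.1
clock: 11.53
eef_pos: [566.1, -6.1, 109.1]
tcp_rot: [2.881, -0.0, 1.172]
contact_force: [0.1, -0.4, 0.8]
opening: 0.222
grasp_force: 3.5
[566.12235913  -6.10659616 109.13527094] [ 0.23753851 -0.09985982 -0.96623158]
cap 11576 [[-7.8, -16.8, -87.9], [8.8, -2.6, -41.1], [13.2, 13.0, -20.0]]
top [[0.9, -17.8, -92.4], [10.9, -2.9, -85.6], [16.0, 13.9, -74.6]]
finger -1 [[-8.9, -31.3, -59.7], [6.9, -11.7, -42.6], [13.1, -5.4, -15.0]]
finger 1 [[-8.8, 5.3, -59.6], [6.9, 12.0, -41.0], [13.1, 31.9, -6.3]]
```

View pics/p4.png

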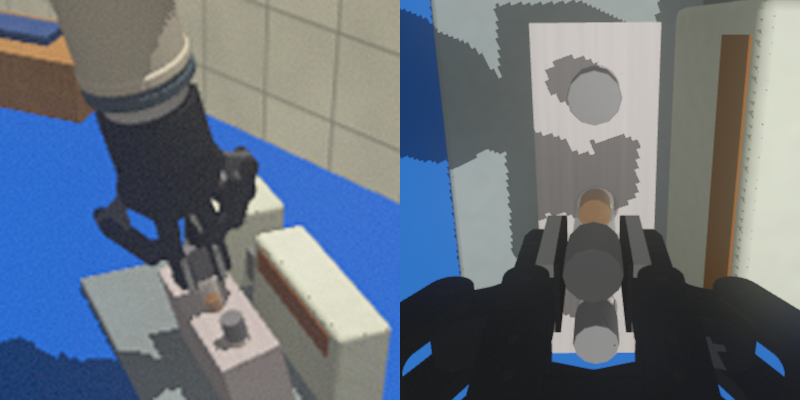

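The pads now sit on both sides of the cap with no side force. I'll grip fully, then start drawing along tool -z.

```bash
python3 -m inch '[[0,0,0,0,0,0,0.9],[0,0,0,0,0,0,0.9],[0,0,0,0,0,0,0.9]]' 30
python3 -m inch '[[0,0,0,0,0,-0.1,0.9],[0,0,0,0,0,-0.1,0.9],[0,0,0,0,0,-0.1,0.9],[0,0,0,0,0,-0.1,0.9],[0,0,0,0,0,0,0.9],[0,0,0,0,0,0,0.9]]'; python3 -c "from rig import r;print(r.sense()['wrist_torque'],r.sense()['eef_pos'])"
```

```text
clock: 11.88
eef_pos: [566.2, -6.1, 109.2]
tcp_rot: [2.881, -0.0, 1.172]
contact_force: [1.1, 0.1, 2.7]
opening: 0.208
grasp_force: 29.2
clock: 12.38
eef_pos: [563.6, -5.1, 119.0]
tcp_rot: [2.881, -0.0, 1.172]
contact_force: [1.7, -0.4, 0.8]
opening: 0.21
grasp_force: 29.5
[-0.09629635 -0.2874873   0.01638244] [563.56709851  -5.05475621 118.98054523]
```

Low force, and it moves along the axis. Another 30 mm to go.

```bash
python3 -m inch '[[0,0,0,0,0,-0.15,0.9],[0,0,0,0,0,-0.15,0.9],[0,0,0,0,0,-0.15,0.9],[0,0,0,0,0,-0.15,0.9],[0,0,0,0,0,0,0.9],[0,0,0,0,0,0,0.9]]'
python3 -m inch '[[0,0,0,0,0,-0.15,0.9],[0,0,0,0,0,-0.15,0.9],[0,0,0,0,0,-0.15,0.9],[0,0,0,0,0,-0.15,0.9],[0,0,0,0,0,0,0.9],[0,0,0,0,0,0,0.9],[0,0,0,0,0,0,0.9]]'
python3 look.py pics/p5.png
```

```text
clock: 12.88
eef_pos: [559.9, -3.6, 133.5]
tcp_rot: [2.881, -0.0, 1.172]
contact_force: [1.2, -0.9, 1.5]
opening: 0.206
grasp_force: 29.5
clock: 13.47
eef_pos: [556.4, -2.1, 147.7]
tcp_rot: [2.881, -0.0, 1.172]
contact_force: [0.5, -0.4, 0.5]
opening: 0.211
grasp_force: 29.5
[556.38946329  -2.09484829 147.64270464] [ 0.23710324 -0.09984093 -0.96634044]
cap 8494 [[-7.1, -15.0, -50.1], [7.2, -1.2, -37.9], [11.0, 12.0, 18.8]]
top [[-12.1, -18.0, -52.9], [4.8, -7.1, -47.3], [12.3, 13.9, -41.5]]
finger -1 [[-8.6, -30.6, -59.7], [7.0, -11.4, -42.6], [13.1, -5.3, -13.7]]
finger 1 [[-8.4, 5.3, -59.6], [6.9, 11.7, -41.3], [13.1, 31.6, -7.1]]
```

View pics/p5.png

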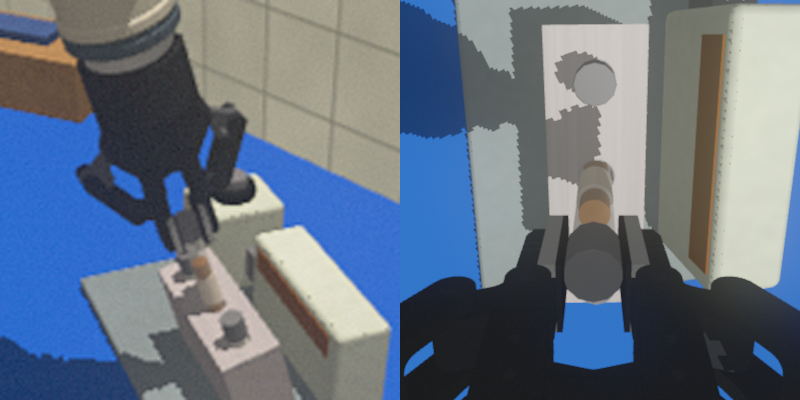

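The view shows the white label clear of the face, the cap unchanged in the grip, and the short tubes home. The draw is 39.8 mm with under 2 N of force, so I'll hold briefly and hand in.

```bash
python3 -m inch '[[0,0,0,0,0,0,0.9],[0,0,0,0,0,0,0.9],[0,0,0,0,0,0,0.9],[0,0,0,0,0,0,0.9]]'; python3 -c "from rig import r;print(r.sign_off())"
```

```text
clock: 13.9
eef_pos: [556.4, -2.1, 147.6]
tcp_rot: [2.882, 0.0, 1.172]
contact_force: [1.8, 0.2, 0.3]
opening: 0.213
grasp_force: 29.5
the job is handed in; nothing more can be done
None
```

The job is handed in at 13.9 s: I pressed the button fully in and let it go first, then drew the tall tube about 40 mm along its bore, and the gripper is holding it still with the whole label clear of the rack.

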